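# Lock the candling head into the candler

## Robot

A 6-joint arm with a two-finger parallel gripper is mounted at the origin on the work surface. World frame = base frame: x ahead of the robot, y to its left, z up, the work surface at z = 0. Lengths are in m, angles in degrees, forces in N, time in s.
With the tool pointing down it reaches from about 0.375 to 0.9 m from the base axis. Payload 3.1 kg.
Tool frame: the origin (TCP) lies midway between the tips of the shut fingers; the grasp point (between the pads) lies bot.hold_point_z behind it (bot.hold_point_z is the distance from the TCP to the grasp point, in m); z points along the fingers, y is the direction in which the jaws open and shut (so a half turn about z gives the same grasp; the last joint's range is limited). The gripper opens to 87 mm and grips with 3 to 60 N. Pads are 19 mm wide; open, the fingers measure 117 mm over their backs; the gripper's body (75 mm by 190 mm) begins 51 mm behind the grasp point.
Start: joints at [-76.633, 30.224, 82.088, -0, 67.689, -10.227], TCP at [0.25, -0.573, 0.223] pointing down, gripper open.
Joint ranges: [-176.69, 176.69], [-43.24, 126.21], [12.49, 139.97], [-82, 262], [0, 151.66], [-163.58, 163.58]. Speed limits (degrees/s): [159.86, 159.86, 180, 180, 180, 180].

## Interface

Orientations are given as a 3x3 rotation matrix whose columns are the frame's x, y, z axes.
In Python, from rig import bot, vision gives the robot as it stands.
- The arm moves only by the shell command python3 -m inch 'ROWS'. ROWS is JSON, a list of rows, each a list of 5 numbers: the finger opening in mm, from 0 to 87, then the shift along the tool's x, y, z in mm, then the turn about the tool's z in rad. In form: [[hand, dx, dy, dz, roll], ...]. A call has 1 to 8 rows; each row is the pose to reach, as a shift and turn from the pose measured when the call began, along the tool's axes at that moment; what a row does not reach only later rows make up. A row lasts 1/10 s, in which the tool goes at most 50 mm and 8.59 degrees, less where a joint would pass 70% of its speed; a pose out of reach is approached as far as the arm can. A call with a gripper value outside its range is refused whole. The fingers move at their own pace and stop on an object; the grip force is fixed at half the most. Time passes only in rows, so rows that repeat a pose let the fingers close. It gives the time, the measured TCP pose, the force and the opening at its end, in the units of the state.
- bot.read_state(): the state, without advancing time (a new reading comes with each control period).
- vision.capture(name): name is "scene" or "top" or "wrist"; returns (picture, depth): 480x640x3 uint8, red, green, blue; 480x640 float32, m along the optical axis (not along the pixel's ray), 0 where there is no reading.
- vision.camera_model(name): a dict with "intrinsics" (3x3 intrinsics, pixels), "dist" ([k1, k2, p1, p2, k3] as OpenCV has them; the pictures are not rectified), "camera_from_world" (4x4, takes a point from world to camera coordinates). Camera axes: x right, y down, z forward; pixel columns grow to the right and rows downward; lengths in m; the calibration is good to about 2 mm. A picture is of the moment at which its call begins: read the wrist's pose just before it. camera_model takes no time and is no camera call; for the wrist camera it gives the pose at the moment of the call.
- bot.hand_in(): hands the job in, once; it reports no verdict.
The state is a dict: "time_s": time; "joint_positions": joint angles; "qvel": joint speeds; "tau": joint torques, N m; "position": TCP position; "tcp_rot": TCP orientation; "force": force on the tool from outside, world axes, zero at the start; "moment": the same for the moment, N m; "opening": opening from 0.0 (shut) to 1.0 (fully open).
Only numpy, scipy, OpenCV 4.12 (cv2) and the standard library are available. Lean on these libraries where they do the work, as an engineer would, in place of code of your own. Each camera call takes 0.05 s, during which the arm holds its last target. There are 200 camera calls.

## Task

Take the orange candling head off the wooden egg stand and fit it to the black bayonet collar on top of the steel candler box: feel for the two slots, push the head down against the spring, twist it a quarter turn clockwise (seen from above) to its stop, let it spring up into its locking notches, and let go. Press and twist gently, never forcing it, and leave the egg flat, the egg scale and the white bottle where they stand.

Things in the scene. Friction and masses are not known exactly. Their poses are not given: they have to be found in the camera images.
- head_grip (a point): Orange candling head, 76 mm tall, about 130 g, upright in the stand's hole. This point: centre of its grip block, 50 mm above its bottom; z up, x along the block's long side. Block 48 (x) by 40 (y) mm, from 34 to 66 mm above the bottom: grip it across the 40 mm. A black rubber cup of radius 19.5 mm tops it. A half turn about z leaves the head the same.
- head_lugs (a point): On the head's axis at mid height of its two lugs, 11 mm above its bottom, axes as the head's. The lugs point along +x and -x, reach 30 mm from the axis, are 10 mm wide and 6 mm thick (8 to 14 mm above the bottom). The stem they sit on is round, radius 17 mm, up to the block; its lowest 6 mm taper from radius 14 mm.
- head: The same head; origin at the centre of its bottom. On the stand its lugs rest on the stand's top, 30 mm above the table.
- stand: Round wooden egg stand on rubber feet, 100 mm wide, 30 mm high, loose, with a hole of 43 mm through its middle; origin at the centre of its underside.
- candler: Steel candler box, 200 (x) by 170 (y) by 100 mm high; origin at the centre of its underside, z up. On the middle of its top stands a round bayonet collar, 78 mm wide and 20 mm high. Its rubber mount gives 0.2 mm per N pressed down (5 mm at most) and 0.16 rad per N m of twist. More than 40 N between head and candler breaks the collar.
- socket (a point): Centre of the collar's mouth, level with its top face, 120 mm above the table; axes are the box's. Bore 40 mm. Two opposite slots, 17 mm wide, reaching 33 mm from the axis, each marked by a yellow dot, lie roughly along the box's +x and -x, but the collar is clamped askew by up to 0.42 rad either way, which this pose does not show: feel (or look) for it. It turns only above 3 N m.
- track (a point): On the collar's axis 8 mm below its top face, at the underside of its lip. With the lug tops lower than this the head can be twisted clockwise (seen from above; the other way is blocked); lug tops 14 mm below the top face: lugs on the solid floor. A spring plate meets the head's bottom 10 mm below the top face and pushes up with 3 N there, 0.25 N more per mm.
- notch (a point): On the collar's axis 4 mm below its top face: the height of the roof of the two locking notches in the lip's underside. A quarter turn from the slots the lugs meet a solid stop, under the notches; when the push is let off the spring lifts the head until its lug tops are at this height, and it is locked. Short of the notches it only rises to the lip.
- egg_flat: Yellow plastic egg flat with eggs, 150 by 280 mm, 67 mm high, loose; origin at the centre of its underside. Leave it alone.
- scale: Chrome egg scale with an egg in its pan, 100 by 120 mm, 120 mm high, loose; origin at the centre of its underside. Leave it alone.
- spray: White plastic bottle with a blue cap, 60 mm wide, 150 mm high, loose; origin at the centre of its underside. Leave it alone.
Things that resemble listed ones, but are neither listed nor needed, are in the scene too. Of the things that look like the head, the middle-sized one is meant.

How it is judged:
By the outcome, as a careful person would: the job done as asked, in the order asked, and still so for the second after the job is handed in, with the robot touching nothing.
It also fails if it takes over 72 s, if anything falls off the work surface, if the arm or the gripper's body presses on something with over 40 N, if the wrist force passes 120 N, or if a joint passes its speed limit or range.

## Working session

There is one attempt and no reset: what is moved stays moved. The work goes in short steps, Python scripts to look and compute and a shell command to move; the robot and the scene stay as the last step left them, time stands still between calls to the robot, and variables do not carry over. Pictures are saved under pics/ and viewed, about 8 in all and at most 12, crops included, and the job is handed in when it is done.

```bash
mkdir -p pics
cat > h.py <<'E'
import numpy as np,cv2
from rig import bot,vision
def snap(n,f):
    m=vision.camera_model(n); p,d=vision.capture(n)
    np.savez(f'pics/{f}.npz',p=p,d=d,K=m['intrinsics'],D=m['dist'],T=m['camera_from_world'])
    cv2.imwrite(f'pics/{f}.png',p[:,:,::-1]); return p,d
def ld(f): return np.load(f'pics/{f}.npz')
def ray(z,u,v):
    x,y=cv2.undistortPoints(np.array([[[u,v]]],float),np.array(z['K'],float),np.array(z['D'],float))[0,0]
    return np.array([x,y,1.])
def px(z,u,v,h=None):
    r=ray(z,u,v); T=z['T']; R=T[:3,:3].T; c=-R@T[:3,3]
    w=R@r
    if h is None:
        dd=z['d'][int(v)-1:int(v)+2,int(u)-1:int(u)+2]; s=np.median(dd[dd>0]) if (dd>0).any() else 0
    else: s=(h-c[2])/w[2]
    return c+s*w
def proj(z,P):
    r=cv2.Rodrigues(np.array(z['T'][:3,:3]))[0]
    return cv2.projectPoints(np.array(P,float).reshape(-1,1,3),r,np.array(z['T'][:3,3]),np.array(z['K'],float),np.array(z['D'],float))[0][:,0]
E
python3 - <<'E'
from h import *
print(bot.hold_point_z)
snap('top','top0');snap('scene','sc0')
a=ld('top0')
print(a['T'],a['K'])
print(bot.read_state())
E
```

```text
0.0187
[[ 0.01120512 -0.99992102 -0.00569194  0.01986265]
 [-0.98238436 -0.00994637 -0.18660666  0.6378456 ]
 [ 0.18653531  0.00768262 -0.98241822  1.07832915]
 [ 0.          0.          0.          1.        ]] [[459.89818189   0.         317.74591515]
 [  0.         459.89818189 238.70930021]
 [  0.           0.           1.        ]]
{'time_s': 0.1, 'joint_positions': array([-7.66321810e+01,  3.02743803e+01,  8.21497192e+01,  2.32701313e-04,
        6.76899967e+01, -1.02260665e+01]), 'qvel': array([ 0.04307302, -0.09161942, -0.2726098 , -0.04178455,  0.00248451,
       -0.04982703]), 'tau': array([ 9.95562630e-06, -4.40986061e+01, -1.77150089e+01,  6.34050323e-02,
        5.33802656e-02, -6.91568266e-05]), 'position': array([ 0.25004024, -0.57207447,  0.22165781]), 'tcp_rot': array([[ 9.16406149e-01,  4.00249374e-01, -4.56748107e-04],
       [ 4.00249475e-01, -9.16404169e-01,  1.93826734e-03],
       [ 3.57224421e-04, -1.95905330e-03, -9.99998017e-01]]), 'force': array([ 0.42267199, -0.17950811, -0.8008379 ]), 'moment': array([ 0.05018156, -0.01308483, -0.03803515]), 'opening': 0.9989076572473057}
```

View pics/top0.png

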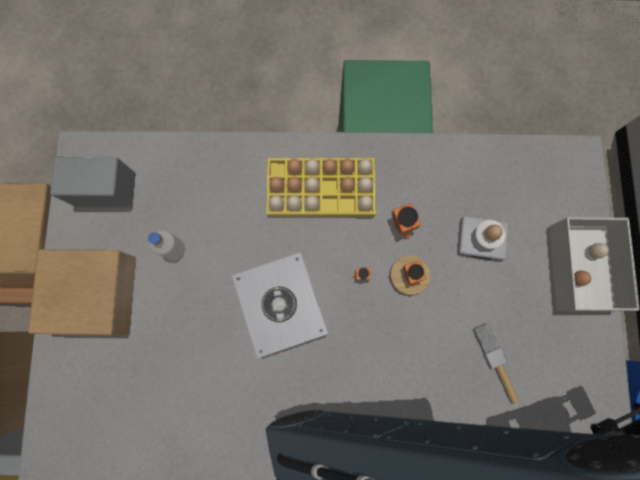

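View pics/sc0.png

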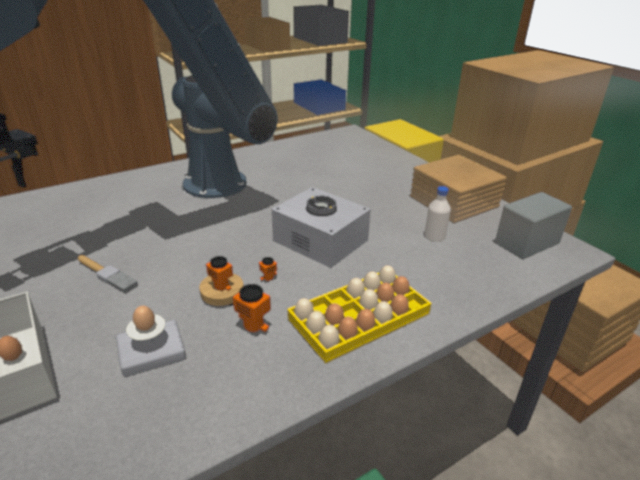

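Look-alikes in the top view: a large head at (406,219), a middle-sized one on the wooden stand at (415,272) and a small one at (363,274). The middle one on the stand is the target. The candler collar is at (279,303). Next, a close crop of the head and collar.

Run:
```python
from h import *
a=ld('top0');p=a['p'][:,:,::-1]
c1=cv2.resize(p[242:302,380:450],None,fx=5.5,fy=5.5,interpolation=cv2.INTER_CUBIC)
c2=cv2.resize(p[273:333,244:314],None,fx=5.5,fy=5.5,interpolation=cv2.INTER_CUBIC)
cv2.imwrite('pics/c0.png',np.hstack([c1,c2]))
print('cup top',px(a,416,272),px(a,416,272,.098), 'stand',px(a,411,276,.03))
print('collar',px(a,279,303),px(a,279,303,.12))
for q in [(297,255),(325,331),(260,355),(236,275)]: print(px(a,*q),px(a,*q,.1))
```

```text
cup top [ 0.55384391 -0.20820475  0.08911393] [ 0.55279491 -0.20636027  0.098     ] stand [ 0.55063793 -0.20765994  0.03      ]
collar [0.47625027 0.11389344 0.11067141] [0.47580465 0.11305503 0.12      ]
[0.59022638 0.07513248 0.09978497] [0.59019349 0.07512107 0.1       ]
[0.41397833 0.00724515 0.10103589] [0.4139675  0.00723489 0.1       ]
[0.35831439 0.15521647 0.10011294] [0.35830738 0.15523085 0.1       ]
[0.5409224  0.21786349 0.10089102] [0.54101805 0.21802881 0.1       ]
```

View pics/c0.png

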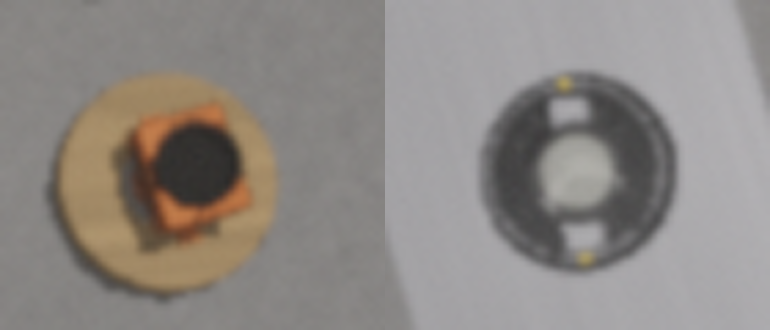

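The close crop confirms it: the orange head sits on the wooden stand, its black cup at about (416,272), its long side and lug pointing down and slightly right. The collar's yellow dots are at about (276.7,288) and (280.5,320). J6 has to start from the half-turned grasp (tool x heading ≈195°) so there is range for the twist. Setting out above the head.

```bash
python3 -m inch '[[87,42,-21,0,-0.14],[87,85,-43,0,-0.28],[87,127,-64,0,-0.42],[87,170,-86,0,-0.56],[87,212,-107,0,-0.7],[87,254,-128,0,-0.84],[87,297,-150,0,-0.98],[87,339,-171,0,-1.12]]'
python3 - <<'E'
from h import *
s=bot.read_state(); R=s['tcp_rot']; d=np.array([.5528,-.2065,.2])-s['position']
print(s['joint_positions'],np.degrees(np.arctan2(R[1,0],R[0,0])),R.T@d*1000)
a=ld('top0');A=px(a,276.7,288.1,.12);B=px(a,280.5,319.9,.12);print(A,B,np.degrees(np.arctan2(*(A-B)[1::-1])),(A+B)/2)
E
```

```text
time_s: 0.9
position: [0.493, -0.2778, 0.2218]
tcp_rot: [[0.033, 0.999, -0.001], [0.999, -0.033, 0.003], [0.002, -0.001, -1.0]]
force: [-0.3, -1.0, 0.1]
opening: 1.001
[-4.07486663e+01  2.57609851e+01  9.06701166e+01  7.62141923e-02
  6.37092340e+01 -3.88741573e+01] 88.09156820870695 [73.15617403 57.44076879 21.8873174 ]
[0.50972581 0.11924096 0.12      ] [0.43776178 0.10865027 0.12      ] 8.371917424543053 [0.47374379 0.11394562 0.12      ]
```

```bash
python3 -m inch '[[87,30,25,5,-0.14],[87,60,50,10,-0.28],[87,73,57,10,-0.42],[87,73,57,10,-0.56],[87,73,57,10,-0.7],[87,73,57,10,-0.84],[87,73,57,10,-0.98],[87,73,57,10,-1.12]]' && python3 -m inch '[[87,0,0,0,-0.14],[87,0,0,0,-0.28],[87,0,0,0,-0.42],[87,0,0,0,-0.56],[87,0,0,0,-0.7],[87,0,0,0,-0.75],[87,0,0,0,-0.75]]'
python3 - <<'E'
from h import *
snap('wrist','w1')
s=bot.read_state();R=s['tcp_rot'];print(s['joint_positions'],np.degrees(np.arctan2(R[1,0],R[0,0])))
E
```

```text
time_s: 1.7
position: [0.5521, -0.2064, 0.2114]
tcp_rot: [[-0.888, 0.46, -0.002], [0.46, 0.888, 0.003], [0.003, 0.002, -1.0]]
force: [-0.0, -0.2, -0.6]
opening: 0.998
time_s: 2.4
position: [0.5517, -0.2062, 0.2109]
tcp_rot: [[-0.963, -0.268, -0.003], [-0.268, 0.963, 0.004], [0.002, 0.004, -1.0]]
force: [-0.2, 0.5, 0.2]
opening: 1.001
[-3.13986369e+01  2.83016598e+01  8.79260342e+01  1.00723240e-01
  6.40207550e+01 -1.36952608e+02] -164.49012710754795
```

View pics/w1.png

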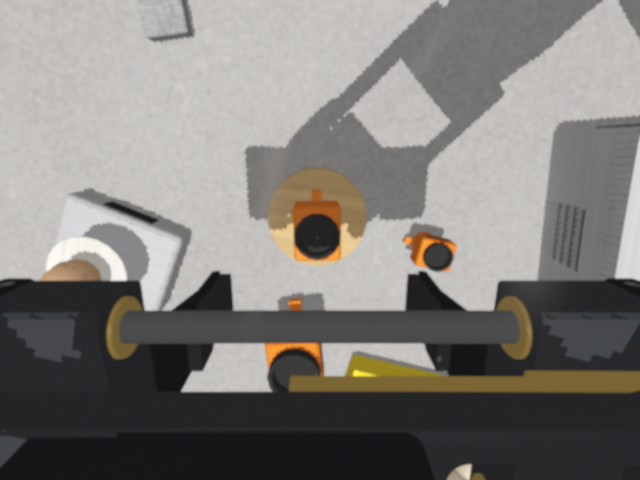

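The wrist view shows the head squarely aligned below (cup (317,236), lug at (316,195) pointing up). The scale's egg is at (75,280).

Run:
```python
from h import *
a=ld('w1');s=bot.read_state();R=s['tcp_rot'];t=s['position']
for n,q,h in [('cup',(317,236),.098),('blkL',(294,228),.088),('blkR',(340,228),.088),('lug',(316,195),.036),('stand',(317,216),.03),('egg',(90,265),None),('scaleR',(185,240),None),('small',(415,240),None)]:
    P=px(a,*q,h); print(n,P,'tool mm',R.T@(P-t)*1000)
```

```text
cup [ 0.55560951 -0.2061465   0.098     ] tool mm [ -3.90068698  -1.46705178 112.98126458]
blkL [ 0.55678029 -0.22578323  0.088     ] tool mm [  0.20403409 -20.74408776 122.90694561]
blkR [ 0.54648232 -0.18873276  0.088     ] tool mm [  0.21953727  17.71054636 123.0702445 ]
lug [ 0.53319285 -0.21344512  0.036     ] tool mm [ 19.53920891  -2.76898079 175.01877487]
stand [ 0.55414294 -0.20664055  0.03      ] tool mm [ -2.47835418  -1.83966468 180.98297807]
egg [ 0.63911986 -0.38969362  0.08064919] tool mm [ -35.3199585  -200.73286042  129.42941569]
scaleR [ 0.61936712 -0.33295109  0.01600677] tool mm [ -31.57660523 -141.04969955  194.33269231]
small [ 0.55138522 -0.10425047  0.03059668] tool mm [-27.19949813  97.5610661  180.76363643]
```

```bash
python3 -m inch '[[87,-3,-1.5,40,0],[87,-3,-1.5,80,0],[87,-3,-1.5,110,0],[87,-3,-1.5,135,0],[87,-3,-1.5,150,0],[87,-3,-1.5,157.5,0],[87,-3,-1.5,157.5,0]]' && python3 -m inch '[[30,0,0,0,0],[30,0,0,0,0],[30,0,0,0,0],[30,0,0,0,0],[30,0,0,0,0],[30,0,0,0,0],[30,0,0,0,0],[30,0,0,0,0]]'
```

```text
time_s: 3.15
position: [0.554, -0.2059, 0.0524]
tcp_rot: [[-0.964, -0.267, -0.005], [-0.267, 0.964, 0.005], [0.003, 0.006, -1.0]]
force: [0.3, 1.1, 0.8]
opening: 0.997
time_s: 3.95
position: [0.5541, -0.206, 0.0526]
tcp_rot: [[-0.964, -0.267, -0.005], [-0.267, 0.964, 0.005], [0.003, 0.006, -1.0]]
force: [0.1, 0.7, 0.9]
opening: 0.456
```

```bash
python3 -m inch '[[30,0,0,-10,0],[30,0,0,-30,0],[30,0,0,-70,0],[30,0,0,-110,0],[30,0,0,-150,0],[30,0,0,-170,0],[30,0,0,-170,0]]'
python3 - <<'E'
from h import *
s=bot.read_state(); R=s['tcp_rot']; d=np.array([.542,.12,.222])-s['position']
print(s['joint_positions'],np.degrees(np.arctan2(R[1,0],R[0,0])),R.T@d*1000,s['force'],s['opening'])
E
```

```text
time_s: 4.65
position: [0.5569, -0.2079, 0.2268]
tcp_rot: [[-0.964, -0.267, 0.003], [-0.267, 0.964, 0.0], [-0.003, -0.001, -1.0]]
force: [0.6, -0.3, -2.2]
opening: 0.458
[-3.12814754e+01  2.75163255e+01  8.64629503e+01  9.78880443e-02
  6.58919360e+01 -1.36801899e+02] -164.51941511578528 [-73.17539148 319.97370411   4.79608931] [ 0.63236895 -0.33004459 -2.18649776] 0.4584685336953592
```

```bash
python3 -m inch '[[30,-9,40,0,0.015],[30,-18,80,0,0.03],[30,-27,120,0,0.045],[30,-36,160,0,0.06],[30,-46,200,2,0.08],[30,-55,240,3,0.1],[30,-64,280,4,0.12],[30,-73,310,5,0.124]]' && python3 -m inch '[[30,0,8,0,0],[30,0,8,0,0],[30,0,8,0,0]]'
python3 - <<'E'
from h import *
p,d=snap('wrist','w2')
s=bot.read_state();R=s['tcp_rot'];print(s['joint_positions'],np.degrees(np.arctan2(R[1,0],R[0,0])),s['force'],s['opening'])
E
```

```text
time_s: 5.45
position: [0.5422, 0.1127, 0.22]
tcp_rot: [[-0.989, -0.146, -0.002], [-0.146, 0.989, 0.001], [0.002, 0.001, -1.0]]
force: [-0.3, 0.7, -1.8]
opening: 0.456
time_s: 5.75
position: [0.5405, 0.1198, 0.2191]
tcp_rot: [[-0.989, -0.146, -0.004], [-0.146, 0.989, -0.0], [0.004, 0.0, -1.0]]
force: [0.1, -0.2, -1.0]
opening: 0.458
[ 8.84625972e-01  2.50352960e+01  9.24737961e+01  1.02407990e-03
  6.26559952e+01 -9.74719970e+01] -171.6438168190659 [-0.42735099  0.53985529 -1.33249278] 0.45841501069031104
```

View pics/w2.png

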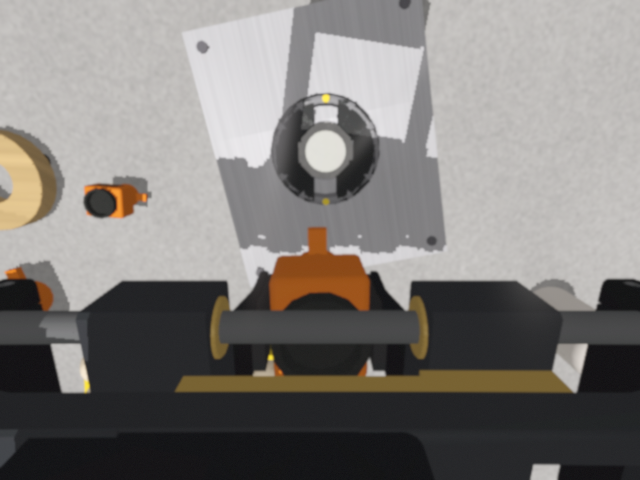

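Slots line up vertically in the wrist image: dots at (325.5,98) and (325,202), collar centre near (325,150). The held head is square, lug tip at (317.5,230).

Run:
```python
from h import *
a=ld('w2');s=bot.read_state();R=s['tcp_rot'];t=s['position']
p=a['p'][:,:,::-1]
cv2.imwrite('pics/c2.png',np.hstack([cv2.resize(p[85:215,260:390],(560,560),interpolation=cv2.INTER_CUBIC)[:, :400+160],np.zeros((560,1,3),np.uint8)]))
hb=t[2]-.0306
for n,q,h in [('dotU',(325.5,98),.12),('dotD',(325,202),.12),('lugtip',(317.5,229),hb+.014),('lugL',(309,240),hb+.014),('lugR',(326.5,240),hb+.014),('blkL',(277,256),hb+.066),('blkR',(363,256),hb+.066)]:
    P=px(a,*q,h); print(n,P.round(4),'tool mm',(R.T@(P-t)*1000).round(1))
hsv=cv2.cvtColor(p[85:215,260:390],cv2.COLOR_BGR2HSV)
m=((hsv[...,0]>20)&(hsv[...,0]<35)&(hsv[...,1]>150)).astype(np.uint8)
print(cv2.connectedComponentsWithStats(m)[2:])
```

```text
dotU [0.4411 0.1098 0.12  ] tool mm [99.8  5.  99.7]
dotD [0.5133 0.1205 0.12  ] tool mm [26.9  5.1 99.5]
lugtip [0.5136 0.1152 0.2028] tool mm [27.6 -0.2 16.7]
lugL [0.5202 0.1116 0.2028] tool mm [21.6 -4.6 16.7]
lugR [0.5188 0.1208 0.2028] tool mm [21.6  4.6 16.7]
blkL [0.5129 0.0998 0.2548] tool mm [ 30.6 -15.3 -35.3]
blkR [0.5082 0.1321 0.2548] tool mm [ 30.6  17.3 -35.3]
(array([[    0,     0,   130,   130, 16854],
       [   63,    10,     6,     7,    26],
       [   63,   114,     5,     5,    20]], dtype=int32), array([[ 64.49768601,  64.51880859],
       [ 65.42307692,  12.5       ],
       [ 65.25      , 116.25      ]]))
```

View pics/c2.png

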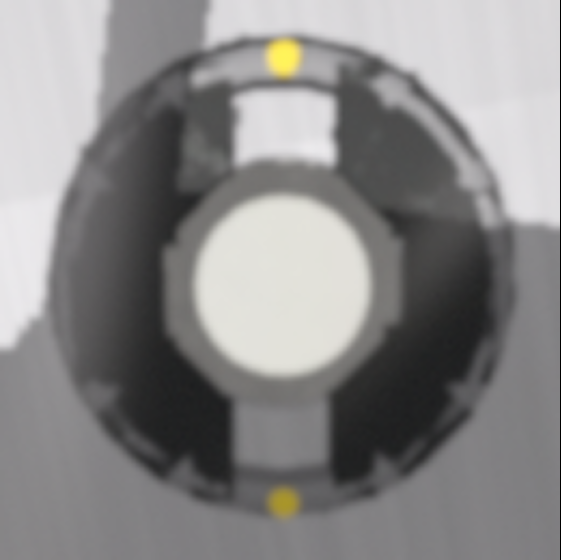

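Run:
```python
from h import *
a=ld('w2');s=bot.read_state();R=s['tcp_rot'];t=s['position']
hb=t[2]-.0306
for n,q,h in [('blkL',(276,257),hb+.034),('blkR',(364,257),hb+.034)]:
    print(n,(R.T@(px(a,*q,h)-t)*1000).round(1))
d=a['d']
for q in [(317,233),(317,245),(300,270),(340,270),(318,254),(318,259)]: 
  P=px(a,*q); print(q,(R.T@(P-t)*1000).round(1))
```

```text
blkL [ 19.  -19.8  -3.4]
blkR [19.1 22.1 -3.3]
(317, 233) [25.4 -0.4 16.7]
(317, 245) [18.7 -0.4 17. ]
(300, 270) [ 21.5  -7.1 -26.7]
(340, 270) [ 21.6   9.3 -26.8]
(318, 254) [21.8  0.2 -6.9]
(318, 259) [ 21.6   0.2 -13.2]
```

```bash
python3 -m inch '[[30,30,2,0,0],[30,60,4.7,0,0],[30,65.8,4.7,20,0],[30,65.8,4.7,40,0],[30,65.8,4.7,55,0],[30,65.8,4.7,62,0],[30,65.8,4.7,62,0]]'
python3 - <<'E'
from h import *
s=bot.read_state(); R=s['tcp_rot']; t=s['position']
ld_=R.T@(np.array([.4772,.11515,.12])-t)*1000   # dots midpoint
print('socket in tool',ld_,'head bottom z',t[2]-.0306,s['force'],s['moment'],s['opening'],np.degrees(np.arctan2(R[1,0],R[0,0])))
snap('wrist','w3')
E
```

```text
time_s: 6.5
position: [0.4747, 0.1134, 0.1568]
tcp_rot: [[-0.99, -0.144, -0.005], [-0.144, 0.99, -0.0], [0.005, 0.001, -1.0]]
force: [0.2, -0.1, -1.0]
opening: 0.457
socket in tool [-2.93652638  1.37313073 36.81873166] head bottom z 0.12623167400162624 [ 0.23791556 -0.14224423 -0.95574344] [ 0.13831021 -0.13132299 -0.01125893] 0.4565155693689562 -171.74483099185437
```

```bash
python3 -m inch '[[30,-0.5,1,1,0],[30,-0.5,1,3,0],[30,-0.5,1,5,0],[30,-0.5,1,7,0],[30,-0.5,1,9,0],[30,-0.5,1,11,0],[30,-0.5,1,13,0],[30,-0.5,1,13,0]]'
```

```text
time_s: 7.35
position: [0.4753, 0.1147, 0.1442]
tcp_rot: [[-0.99, -0.144, -0.004], [-0.144, 0.99, -0.0], [0.004, 0.0, -1.0]]
force: [-0.0, -0.4, -1.5]
opening: 0.456
```

```bash
python3 -c "
from h import *
s=bot.read_state();print(s['force'],s['moment'],s['position'])
p,d=snap('wrist','w4');snap('scene','s4')"
```

```text
[-0.04612893 -0.43440103 -1.52319288] [ 0.10436085 -0.08599209  0.00442202] [0.47531259 0.11470823 0.14417735]
```

```bash
python3 -m inch '[[30,0,0,1,0],[30,0,0,2,0],[30,0,0,3,0],[30,0,0,3.3,0],[30,0,0,3.3,0]]'
```

```text
time_s: 7.95
position: [0.4754, 0.1147, 0.141]
tcp_rot: [[-0.99, -0.144, -0.004], [-0.144, 0.99, -0.0], [0.004, 0.0, -1.0]]
force: [1.0, -0.0, -0.2]
opening: 0.458
```

```bash
python3 -m inch '[[30,0,0,1,0],[30,0,0,2,0],[30,0,0,3,0],[30,0,0,3,0]]'; python3 -m inch '[[30,0,0,0.7,0],[30,0,0,1.5,0],[30,0,0,1.5,0]]'
```

```text
time_s: 8.35
position: [0.4756, 0.1147, 0.1382]
tcp_rot: [[-0.99, -0.144, -0.003], [-0.144, 0.99, -0.0], [0.003, 0.0, -1.0]]
force: [-0.5, -0.2, 2.7]
opening: 0.462
time_s: 8.65
position: [0.4756, 0.1147, 0.1366]
tcp_rot: [[-0.99, -0.144, -0.003], [-0.144, 0.99, -0.0], [0.003, 0.0, -1.0]]
force: [-0.4, 0.2, 2.6]
opening: 0.461
```

```bash
python3 -m inch '[[30,0,0,1.5,0],[30,0,0,3,0],[30,0,0,4.5,0],[30,0,0,6,0],[30,0,0,6,0]]'; python3 -m inch '[[30,0,0,1.5,0],[30,0,0,3,0],[30,0,0,4.5,0],[30,0,0,5.5,0],[30,0,0,5.5,0]]'; python3 -c "
from h import *
s=bot.read_state();print(s['force'],s['moment'])"
```

```text
time_s: 9.15
position: [0.4756, 0.1147, 0.1305]
tcp_rot: [[-0.99, -0.144, -0.003], [-0.144, 0.99, -0.0], [0.003, 0.0, -1.0]]
force: [-0.8, 0.3, 4.4]
opening: 0.46
time_s: 9.65
position: [0.4757, 0.1147, 0.125]
tcp_rot: [[-0.99, -0.144, -0.003], [-0.144, 0.99, -0.0], [0.003, 0.0, -1.0]]
force: [-0.3, -0.1, 5.5]
opening: 0.46
[-0.25565709 -0.10012277  5.46814876] [0.11021528 0.04715362 0.05997548]
```

```bash
python3 -m inch '[[30,0,0,1,0],[30,0,0,1,0.1],[30,0,0,1,0.2],[30,0,0,1,0.3],[30,0,0,1,0.3]]'; python3 -c "
from h import *
s=bot.read_state();print(s['force'],s['moment'])"
```

```text
time_s: 10.15
position: [0.4756, 0.1148, 0.124]
tcp_rot: [[-0.988, 0.157, -0.003], [0.157, 0.988, 0.0], [0.003, -0.0, -1.0]]
force: [-1.8, 0.6, 5.4]
opening: 0.46
[-1.83343946  0.63550861  5.40785806] [0.1558168  0.07848799 0.00166691]
```

```bash
python3 -m inch '[[30,0.2,0.7,0,0],[30,0.2,1,0,0.12],[30,0.2,1.4,0,0.24],[30,0.1,1.6,0,0.36],[30,0.1,1.8,0,0.48],[30,0,2,0,0.56],[30,0,2,0,0.56]]'; python3 -c "
from h import *
s=bot.read_state();R=s['tcp_rot'];print(s['force'],s['moment'],np.degrees(np.arctan2(R[1,0],R[0,0])))"
```

```text
time_s: 10.85
position: [0.476, 0.117, 0.1242]
tcp_rot: [[-0.752, 0.659, -0.003], [0.659, 0.752, 0.001], [0.002, -0.001, -1.0]]
force: [-1.4, 0.1, 5.1]
opening: 0.458
[-1.44317457  0.08584542  5.08443371] [ 0.20765944  0.01506371 -0.00595768] 138.8044632722574
```

```bash
python3 -m inch '[[30,0,0.3,0,0.12],[30,0,0.6,0,0.24],[30,-0.1,0.9,0,0.36],[30,-0.2,1.1,0,0.48],[30,-0.2,1.3,0,0.56],[30,-0.2,1.3,0,0.56]]'; python3 -c "
from h import *
s=bot.read_state();R=s['tcp_rot'];print(s['force'],s['moment'],np.degrees(np.arctan2(R[1,0],R[0,0])))"
```

```text
time_s: 11.45
position: [0.4777, 0.1181, 0.1244]
tcp_rot: [[-0.286, 0.958, -0.001], [0.958, 0.286, 0.001], [0.001, -0.001, -1.0]]
force: [-0.6, 1.1, 5.5]
opening: 0.46
[-0.58884712  1.05829384  5.46906742] [ 0.21940711 -0.08122273  0.00695076] 106.63343163187196
```

```bash
cat > st.py <<'E'
from h import *
s=bot.read_state();R=s['tcp_rot'];print(s['position'][2],s['force'],s['moment'],np.degrees(np.arctan2(R[1,0],R[0,0])))
E
python3 -m inch '[[30,0,0.1,0,0.05],[30,0,0.2,0,0.09],[30,0,0.2,0,0.09],[30,0,0.2,0,0.09]]'; python3 st.py;  python3 -m inch '[[30,0,0.1,0,0.03],[30,0,0.1,0,0.06],[30,0,0.1,0,0.06]]'; python3 st.py
```

```text
time_s: 11.85
position: [0.4782, 0.1184, 0.1246]
tcp_rot: [[-0.199, 0.98, -0.0], [0.98, 0.199, 0.001], [0.001, 0.0, -1.0]]
force: [-2.1, 0.4, 5.1]
opening: 0.454
0.12456752933752485 [-2.08946924  0.38431215  5.12694281] [ 0.14813893  0.02459702 -0.01067045] 101.4720200997599
time_s: 12.15
position: [0.4785, 0.1186, 0.1247]
tcp_rot: [[-0.139, 0.99, 0.001], [0.99, 0.139, 0.002], [0.002, 0.001, -1.0]]
force: [-2.7, 1.0, 5.0]
opening: 0.459
0.12472252556788169 [-2.66964393  1.00017021  4.99543117] [ 0.12598958  0.01996002 -0.04029172] 98.00252541659269
```

```bash
python3 -m inch '[[30,0,-0.5,0,0.02],[30,0,-0.5,0,0.05],[30,0,-0.5,0,0.05]]'; python3 st.py;  python3 -m inch '[[30,0,0,0,0.03],[30,0,0,0,0.05],[30,0,0,0,0.05]]'; python3 st.py
```

```text
time_s: 12.45
position: [0.478, 0.1186, 0.1248]
tcp_rot: [[-0.09, 0.996, 0.001], [0.996, 0.09, 0.002], [0.002, 0.001, -1.0]]
force: [-0.6, -0.9, 5.0]
opening: 0.459
0.12476955112600027 [-0.55107913 -0.92073568  5.02677805] [0.06277054 0.06395471 0.17585798] 95.14831180488882
time_s: 12.75
position: [0.4772, 0.1187, 0.1247]
tcp_rot: [[-0.04, 0.999, -0.001], [0.999, 0.04, 0.001], [0.001, -0.001, -1.0]]
force: [-2.7, -0.9, 5.7]
opening: 0.458
0.12465591914158916 [-2.71788161 -0.86535079  5.67258387] [0.09250429 0.23856016 0.12250179] 92.31506041941225
```

```bash
python3 -m inch '[[30,0,0,0,0.04],[30,0,0,0,0.04],[30,0,0,0,0.04]]'; python3 st.py; python3 -c "
from h import *
snap('wrist','w5')"
```

```text
time_s: 13.05
position: [0.4769, 0.1187, 0.1247]
tcp_rot: [[-0.002, 1.0, -0.001], [1.0, 0.002, 0.001], [0.001, -0.001, -1.0]]
force: [-1.0, 0.3, 6.1]
opening: 0.458
0.12471056799659344 [-0.95363889  0.32117152  6.11635242] [-0.00762719  0.14369291  0.34185207] 90.12843262578502
```

View pics/w5.png

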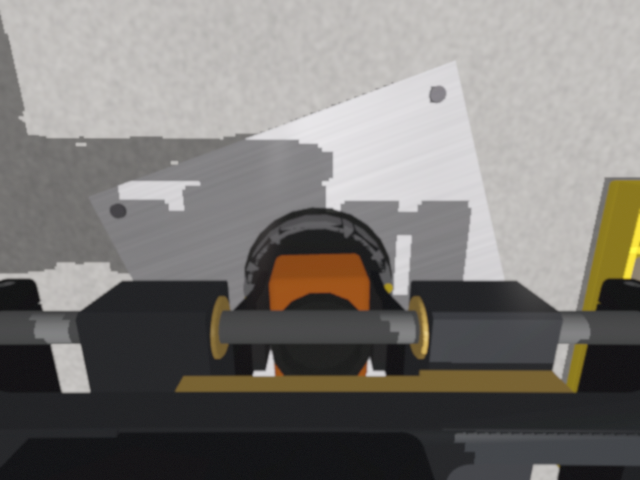

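The wrist view shows the head square in the jaws and seated in the collar, with the yellow dot at (388,288) now a quarter turn from the lugs. The reaction moment has risen to 0.34 N m, so it is at the stop. I'll ease the twist slightly and let it rise.

```bash
python3 -m inch '[[30,0,0,0,-0.02],[30,0,0,-1,-0.02],[30,0,0,-2,-0.02],[30,0,0,-3,-0.02],[30,0,0,-4,-0.02],[30,0,0,-4,-0.02]]'; python3 st.py;python3 -m inch '[[30,0,0,-0.7,0],[30,0,0,-1.5,0],[30,0,0,-1.5,0]]'; python3 st.py
```

```text
time_s: 13.7
position: [0.4769, 0.1186, 0.1287]
tcp_rot: [[-0.022, 1.0, -0.001], [1.0, 0.022, 0.001], [0.001, -0.001, -1.0]]
force: [0.1, -0.2, 0.4]
opening: 0.458
0.12866172873942425 [ 0.10936893 -0.16087462  0.40684514] [-0.0132259  -0.07488249  0.21744921] 91.27559985936401
time_s: 14.0
position: [0.4769, 0.1187, 0.1302]
tcp_rot: [[-0.022, 1.0, -0.001], [1.0, 0.022, 0.001], [0.001, -0.001, -1.0]]
force: [0.3, -0.1, 0.1]
opening: 0.46
0.13022452825751718 [ 0.31915447 -0.06885882  0.05022806] [ 0.05506971 -0.07475682  0.18391028] 91.27295080280123
```

```bash
python3 -m inch '[[30,0,0,-0.5,0],[30,0,0,-1,0],[30,0,0,-1,0]]'; python3 st.py;python3 -m inch '[[30,0,0,-0.5,0],[30,0,0,-1,0],[30,0,0,-1,0]]'; python3 st.py
```

```text
time_s: 14.3
position: [0.4769, 0.1187, 0.1313]
tcp_rot: [[-0.022, 1.0, -0.001], [1.0, 0.022, 0.001], [0.001, -0.001, -1.0]]
force: [0.2, 0.7, -0.5]
opening: 0.458
0.13126917368073773 [ 0.23566687  0.72364386 -0.52381658] [ 0.05320663 -0.13606295  0.23781644] 91.27565712869796
time_s: 14.6
position: [0.4769, 0.1187, 0.1323]
tcp_rot: [[-0.022, 1.0, -0.001], [1.0, 0.022, 0.001], [0.001, -0.001, -1.0]]
force: [-0.2, 0.1, 0.2]
opening: 0.46
0.13230491585171472 [-0.15287769  0.06318797  0.16951028] [ 0.00663062 -0.14226581  0.25131218] 91.27673236437994
```

```bash
python3 -m inch '[[30,0,0,-0.3,-0.02],[30,0,0,-0.3,-0.035],[30,0,0,-0.3,-0.035]]'; python3 st.py
```

```text
time_s: 14.9
position: [0.4767, 0.1187, 0.1325]
tcp_rot: [[-0.057, 0.998, -0.002], [0.998, 0.057, 0.001], [0.001, -0.002, -1.0]]
force: [-0.2, 0.2, -1.5]
opening: 0.461
0.1325051623982542 [-0.17282833  0.22861063 -1.53085654] [ 0.00503849 -0.24080628  0.07889006] 93.27510445779045
```

```bash
python3 -m inch '[[60,0,0,0,0],[80,0,0,0,0],[80,0,0,0,0],[80,0,0,0,0],[80,0,0,0,0]]' && python3 -m inch '[[80,0,0,-15,0],[80,0,0,-40,0],[80,0,0,-70,0],[80,0,0,-110,0],[80,-40,0,-140,0],[80,-80,0,-140,0],[80,-80,0,-140,0]]'; python3 -c "
from h import *
snap('wrist','w6');snap('top','t6');snap('scene','s6')
a=ld('w6')
print(proj(a,[.4757,.1147,.12]))
w=a['p'][:,:,::-1];s=ld('s6')['p'][:,:,::-1]
c=cv2.resize(s[180:260,265:385],(480,320),interpolation=cv2.INTER_CUBIC)
cv2.imwrite('pics/c6.png',np.vstack([w[:300,:480],c[:280]]))
"
```

```text
time_s: 15.4
position: [0.4768, 0.1187, 0.1326]
tcp_rot: [[-0.057, 0.998, -0.002], [0.998, 0.057, 0.001], [0.001, -0.001, -1.0]]
force: [0.6, 0.7, -0.4]
opening: 0.829
time_s: 16.1
position: [0.483, 0.035, 0.274]
tcp_rot: [[-0.053, 0.999, 0.002], [0.999, 0.053, -0.001], [-0.002, 0.002, -1.0]]
force: [0.0, 1.1, -0.1]
opening: 0.921
[[313.99049094 129.44623297]]
```

View pics/c6.png

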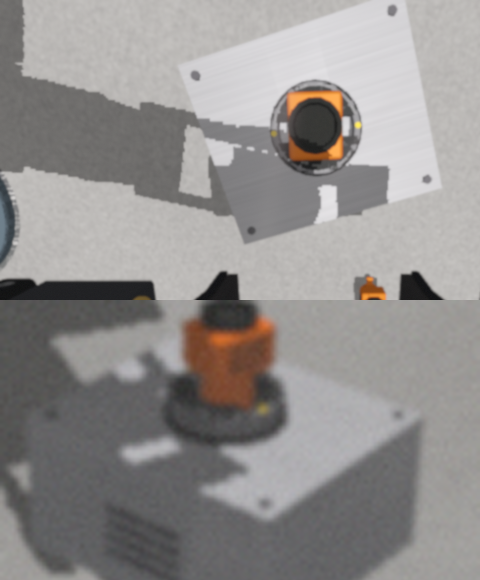

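The head stands upright in the collar. In the wrist view the slots and dots at (274,132) and (357,125) are perpendicular to the block's long side. Now checking the height (0.178 if locked, 0.174 if only at the lip) and that the other things are unmoved.

```bash
python3 - <<'E'
from h import *
a=ld('w6')
def H(v0,v1,u0,u1): return np.median([px(a,u,v)[2] for u in range(u0,u1,2) for v in range(v0,v1,2)])
print('cup',H(118,132,306,324),'blocktop',H(149,156,295,335),'box',H(30,60,300,360),H(190,205,370,385))
p=a['p'];hsv=cv2.cvtColor(p,cv2.COLOR_RGB2HSV)[60:200,250:380]
m=((hsv[...,0]<14)&(hsv[...,1]>150)&(hsv[...,2]>120)).astype(np.uint8)
c=max(cv2.findContours(m,0,2)[0],key=cv2.contourArea);print('block rect',cv2.minAreaRect(c))
m=((hsv[...,0]>20)&(hsv[...,0]<35)&(hsv[...,1]>150)).astype(np.uint8);print('dots',cv2.connectedComponentsWithStats(m)[3][1:]+[250,60])
x=ld('top0')['p'].astype(int);y=ld('t6')['p'].astype(int);
d=np.abs(x-y).mean(2)
for n,(u0,u1,v0,v1) in dict(flat=(262,382,150,220),scale=(455,512,213,264),spray=(142,182,225,265),big=(388,425,200,240),small=(350,375,262,285)).items(): print(n,d[v0:v1,u0:u1].mean().round(2),d[v0:v1,u0:u1].max())
E
python3 st.py
```

```text
cup 0.16990101771037736 blocktop 0.168320255694829 box 0.09995844843650945 0.09984104033267091
block rect ((66.0, 87.0), (24.0, 52.0), 90.0)
dots [[357.75 124.75]]
flat 7.67 11.333333333333334
scale 8.45 12.0
spray 8.18 11.0
big 6.82 11.333333333333334
small 13.4 60.333333333333336
0.2721371743117069 [5.71061656e-04 1.02900993e+00 8.14303194e-01] [-0.06859623 -0.07392177 -0.01421672] 93.2185855452568
```

```bash
python3 -c "
from rig import bot
print(bot.hand_in())"
```

```text
the job is handed in; nothing more can be done
None
```

The orange head is fitted and locked on the candler's collar, and the job was handed in at about 16 s of the 72 s allowed.

**How it went:**
- I took the middle-sized head off the stand and lined its lugs up with the slots using the yellow dots in the wrist camera.
- I pressed it down with about 7 N and twisted it clockwise to the stop, where the twist peaked at about 0.34 N m. Then I eased the twist, let it rise about 8 mm, released it and moved clear.

**Last checks:**
- **Locked:** the block's top measures 168.3 mm above the table. It should be 168 mm if locked and about 164 mm if only held at the lip.
- **Turned:** the head is upright, and by eye its long side is a quarter turn from the slots. My image-code check of that angle was no use: it picked out only part of the block and one of the two dots. The gripper turned about 8° past the nominal quarter turn, which I put down to the rubber mount giving about 3°, plus measuring error or play.
- **Left alone:** the egg flat, the scale and the bottle show only an even change in brightness between the before and after top views.
- **Not explained:** the area around the small look-alike head changed more (up to 60 grey levels). I took this for the arm or its shadow, since the gripper never came near it, and did not look further.
- **Misleading reading:** depth at the middle of the cup reads 170 mm instead of 178 mm. I took that as the cup being hollow.

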